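# File two new button boxes beside their matches in the packed row

## Task

File the new red and the new blue button box from the table in the tray's row, each directly beside the box of its own colour (either side), upright and turned like the others: push the neighbours apart to make room, lift none of them out, and set the new boxes down rather than dropping them. Then close the whole row up tight against the tray's orange end, so that no gaps are left between the boxes. Do not knock over any box and leave everything else on the table where it is.

Things in the scene. Friction and masses are not known exactly. Their poses are not given: they have to be found in the camera images.
- tray: Steel row tray fixed to the table, yaw up to 0.4 rad. Origin: centre of its underside; y along the row, x across. Inside 56 mm (x) by 228 mm (y: -114 to +114); floor 6 mm thick, so box tops are at 96 mm. Long walls 4 mm thick, top at 35 mm; end plates 5 mm thick, top at 60 mm. The end at +y (robot's left) is ORANGE, the other bare steel.
- tray_orange (a point): Middle of the orange end plate's inner face, at floor level. Five boxes stand in the tray, 30 mm side along the row, in any order, with gaps of 1 to 24 mm, too narrow for another box; they slide along the floor (1 to 2 N each, more if pressed down). All seven boxes fill 210 of the 228 mm.
- red_new: The new red button box, standing on the table in any of five places beside or in front of the tray, yaw up to 0.8 rad. 50 mm (its x) x 30 mm (its y) x 90 mm tall, about 0.12 kg, hard and rigid. Origin: centre of its underside; z up; half a turn about z looks the same. Sample buttons on its lid (1.8 mm proud) and narrow faces.
- red_in_row: The red button box already in the tray's row, anywhere in it; looks the same as the new one. 50 mm (its x) x 30 mm (its y) x 90 mm tall, about 0.12 kg, hard and rigid. Origin: centre of its underside; z up; half a turn about z looks the same.
- blue_new: The new blue button box, standing on the table in any of five places beside or in front of the tray, yaw up to 0.8 rad. 50 mm (its x) x 30 mm (its y) x 90 mm tall, about 0.12 kg, hard and rigid. Origin: centre of its underside; z up; half a turn about z looks the same. Sample buttons on its lid (1.8 mm proud) and narrow faces.
- blue_in_row: The blue button box already in the tray's row, anywhere in it; looks the same as the new one. 50 mm (its x) x 30 mm (its y) x 90 mm tall, about 0.12 kg, hard and rigid. Origin: centre of its underside; z up; half a turn about z looks the same.
- yellow_box: Yellow button box in the tray's row, anywhere in it. 50 mm (its x) x 30 mm (its y) x 90 mm tall, about 0.12 kg, hard and rigid. Origin: centre of its underside; z up; half a turn about z looks the same.
- green_box: Green button box in the tray's row, anywhere in it. 50 mm (its x) x 30 mm (its y) x 90 mm tall, about 0.12 kg, hard and rigid. Origin: centre of its underside; z up; half a turn about z looks the same.
- white_box: White button box in the tray's row, anywhere in it. 50 mm (its x) x 30 mm (its y) x 90 mm tall, about 0.12 kg, hard and rigid. Origin: centre of its underside; z up; half a turn about z looks the same.
- black_box: Black button box standing on the table; not wanted now, leave it. 50 mm (its x) x 30 mm (its y) x 90 mm tall, about 0.12 kg, hard and rigid. Origin: centre of its underside; z up; half a turn about z looks the same.
- thread_cone: Purple cone of thread standing on the table, 52 mm across at the foot, 85 mm tall; leave it. Origin: centre of underside.
- pin_jar: Closed pin jar with a grey cap on the table, 54 mm across, 65 mm tall; leave it. Origin: centre of underside.
- tape_case: Grey round tape-measure case lying beyond the tray, 54 mm across, 18 mm high, with a steel tab that sticks 7 mm out at its +x; leave it. Origin: centre of underside.
- cloth_weight: Dark steel cloth weight with a knob, beyond the tray, 56 mm across, 38 mm tall; leave it. Origin: centre of underside.
- chalk_box: Flat cardboard chalk box right of the tray near the sewing machine (350 mm tall, fixed far right; a thread rack 130 mm tall stands far left), 70 (x) x 45 (y) x 24 mm; leave it. Origin: centre of underside.
Not all that is in view belongs to the job. What is shaped like the tray but pink is not meant.

How it is judged (in metres and radians):
At the end, for the whole second after the job is handed in: All seven boxes stand at rest on the tray's floor (4 mm), upright (0.08 rad); red beside red, blue beside blue (centres within 42 mm), the new ones square to the row (0.15 rad); the row is closed up: no box centre over 203 mm from the orange plate's inner face (195 mm is perfectly tight) (y of red_in_row in the frame of tray between -0.089 and 0.104 m and z of red_in_row in the frame of tray between 0.002 and 0.01 m and x of red_in_row in the frame of tray between -0.008 and 0.008 m and angle between each of red_in_row, blue_in_row, yellow_box, green_box, white_box, red_new, blue_new's own z axis and vertical below 0.08 rad and linear speed of each of red_in_row, blue_in_row, yellow_box, green_box, white_box, red_new, blue_new below 0.02 m/s and y of blue_in_row in the frame of tray between -0.089 and 0.104 m and z of blue_in_row in the frame of tray between 0.002 and 0.01 m and x of blue_in_row in the frame of tray between -0.008 and 0.008 m and y of yellow_box in the frame of tray between -0.089 and 0.104 m and z of yellow_box in the frame of tray between 0.002 and 0.01 m and x of yellow_box in the frame of tray between -0.008 and 0.008 m and y of green_box in the frame of tray between -0.089 and 0.104 m and z of green_box in the frame of tray between 0.002 and 0.01 m and x of green_box in the frame of tray between -0.008 and 0.008 m and y of white_box in the frame of tray between -0.089 and 0.104 m and z of white_box in the frame of tray between 0.002 and 0.01 m and x of white_box in the frame of tray between -0.008 and 0.008 m and y of red_new in the frame of tray between -0.089 and 0.104 m and z of red_new in the frame of tray between 0.002 and 0.01 m and x of red_new in the frame of tray between -0.008 and 0.008 m and y of blue_new in the frame of tray between -0.089 and 0.104 m and z of blue_new in the frame of tray between 0.002 and 0.01 m and x of blue_new in the frame of tray between -0.008 and 0.008 m and horizontal distance between red_new and red_in_row below 0.042 m and angle between the y axis of each of red_new, blue_new and the y axis of tray, either way round below 0.15 rad and horizontal distance between blue_new and blue_in_row below 0.042 m); the robot touches nothing.
It fails at once if a loose bystander is pushed more than 25 mm or tipped over (distance of any of black_box, thread_cone, pin_jar, tape_case, cloth_weight, chalk_box from where it was at the start of the episode above 0.025 m or angle between any of black_box, thread_cone, pin_jar, tape_case, cloth_weight, chalk_box's own z axis and vertical above 0.5 rad).
It fails at once if a box of the row is lifted out of the tray (more than 30 mm) (z of any of red_in_row, blue_in_row, yellow_box, green_box, white_box in the frame of tray above 0.036 m).
It fails at once if a button box is tipped over (more than 0.7 rad) (angle between any of red_in_row, blue_in_row, yellow_box, green_box, white_box, red_new, blue_new's own z axis and vertical above 0.7 rad).
It fails at once if a new box is dropped or thrown (faster than 0.6 m/s with no finger on it) instead of set down ((linear speed of red_new above 0.6 m/s and contact force between red_new and the fingers below 0.05 N) or (linear speed of blue_new above 0.6 m/s and contact force between blue_new and the fingers below 0.05 N)).
It also fails if it takes over 72 s, if anything falls off the work surface, if the arm or the gripper's body presses on something with over 40 N, if the wrist force passes 120 N, or if a joint passes its speed limit or range.

## Robot

A 7-joint arm with a two-finger parallel gripper is mounted at the origin on the work surface. World frame = base frame: x ahead of the robot, y to its left, z up, the work surface at z = 0. Lengths are in mm, angles in rad, forces in N, time in s.
With the tool pointing down it reaches from about 400 to 875 mm from the base axis. Payload 19.3 kg.
Tool frame: the origin (TCP) lies at the very end of the fingers, on their centre line; the grasp point (between the pads) lies 19 mm behind it (grip_point_offset is the z of the grasp point in the tool frame, in mm); z points along the fingers, y is the line along which they close (so a half turn about z gives the same grasp; the last joint's range is limited). The gripper opens to 85 mm and grips with 20 to 120 N. Pads are 22 mm wide; open, the fingers measure 114 mm over their backs; the gripper's body (76 mm by 85 mm) begins 54 mm behind the grasp point. The pads swing forward as they close: fully open they stand 13 mm farther back than shut.
Start: joints at [-1.236, 0.521, -0.036, 1.599, 0.021, 1.021, -0.113], TCP at [246.164, 574.472, 231.291] pointing down, gripper open.
Joint ranges: [-2.91, 2.91], [-0.3, 2.13], [-1.5, 1.42], [0.17, 2.43], [-1.26, 4.41], [0.16, 1.93], [-2.52, 2.52]. Speed limits (rad/s): [1.89, 1.89, 2.39, 2.39, 3.01, 3.01, 3.01].

## Interface

Orientations are given as a 3x3 rotation matrix whose columns are the frame's x, y, z axes.
In Python, from workcell import movep, movel, goto_joints, open_gripper, clamp, wait, inverse_kinematics, read_state, camera, PlanningError, finish_job, grip_point_offset gives the robot as it stands. Calls block until the motion is done:
- movep(position, orientation): joint-space move of the TCP to a pose.
- movel(position, frame=None, max_speed=150, guard=None): straight line of the TCP; frame=None keeps the orientation; max_speed is the mean speed in mm/s. With guard (N) it stops when the force on the tool has changed by that much, and returns True; else False.
- goto_joints(angles): joint-space move.
- open_gripper() and clamp(): open the fingers fully, or close them until they stop; the grip force is fixed at half the most.
- wait(seconds).
- inverse_kinematics(position, orientation): joint angles nearest the present ones, or None.
- read_state(): the state.
- camera(name): name is "scene" or "top"; returns a dict with "image" (420x560x3 uint8, blue, green, red), "range_z" (420x560 float32, mm along the optical axis (not along the pixel's ray), 0 where there is no reading), "fx", "fy", "cx", "cy" (pixels), "cam_to_world" (4x4, takes a point from camera to world coordinates). Camera axes: x right, y up, looking along -z (the intrinsics and any distortion apply to the point x, -y, -z); pixel columns grow to the right and rows downward; lengths in mm; the calibration is good to about 2 mm. A picture is of the moment at which its call begins.
A pose or a line that the arm cannot do raises PlanningError and nothing moves.
- finish_job(): hands the job in; it is judged then, once.
The state is a dict: "time": time; "qpos": joint angles; "qvel": joint speeds; "joint_efforts": joint torques, N m; "eef_pos": TCP position; "tool_rot": TCP orientation; "ft_force": force on the tool from outside, world axes, zero at the start; "torque": the same for the moment, N m; "finger_gap": finger opening in mm; "gripper_force": force on a finger pad.
Only numpy, scipy, OpenCV 4.12 (cv2) and the standard library are available. Lean on these libraries where they do the work, as an engineer would, in place of code of your own. Each camera call takes 0.05 s, during which the arm holds its last target. There are 200 camera calls.

## Working session

There is one attempt and no reset: what is moved stays moved. The work goes in short steps, each a Python script; the robot and the scene stay as the last script left them, time stands still between calls to the robot, and variables do not carry over. Pictures are saved under pics/ and viewed, at most 10 in all, crops included, and the job is handed in when it is done.

```bash
ls; mkdir -p pics
python3 - <<'E'
from workcell import *
import cv2, numpy as np
for n in("top","scene"):
    c=camera(n); cv2.imwrite(f"pics/{n}0.png",c["image"]); np.savez(f"{n}0.npz",**{k:v for k,v in c.items()})
    print(n,[k for k in c],c["fx"],c["fy"],c["cx"],c["cy"],c["cam_to_world"].tolist() if hasattr(c["cam_to_world"],"tolist") else c["cam_to_world"],(c["range_z"]>0).mean())
s=read_state();print(s["time"],s["tool_rot"],s["finger_gap"],grip_point_offset)
E
```

```text
pics
top ['image', 'range_z', 'fx', 'fy', 'cx', 'cy', 'cam_to_world'] 463.3715415950761 463.3715415950761 273.437055294489 206.1395160017339 [[-0.0039056311311554577, 0.9943113543677182, -0.10644095368278807, 345.7125407645816], [-0.9999838266487888, -0.003443343620308329, 0.004526568850416837, -3.9092369211763884], [0.004134306025493526, 0.1064569112840804, 0.9943087214510093, 1274.0345786741282], [0.0, 0.0, 0.0, 1.0]] 0.9960969387755102
scene ['image', 'range_z', 'fx', 'fy', 'cx', 'cy', 'cam_to_world'] 519.6652611590673 519.6652611590673 277.7509638912534 215.20667884978624 [[0.8502500482790221, -0.35670339604518486, 0.3870885462673269, 1018.0054021595424], [0.5259914288238876, 0.6039666967208278, -0.5987964980324587, -893.615682029613], [-0.020195846239402845, 0.7127320088939203, 0.7011456419979452, 1054.0458860914243], [0.0, 0.0, 0.0, 1.0]] 0.9955399659863946
0.1 [[-9.19180018e-01  3.93837500e-01 -3.43021799e-04]
 [ 3.93837645e-01  9.19179532e-01 -9.47703789e-04]
 [-5.79426739e-05 -1.00620528e-03 -9.99999492e-01]] 85.47798211884809 -18.700000000000003
```

View pics/top0.png

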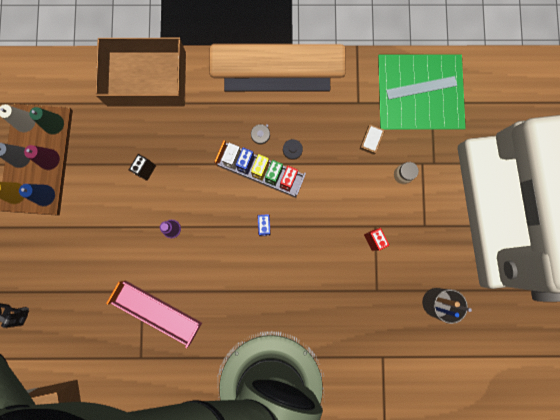

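View pics/scene0.png

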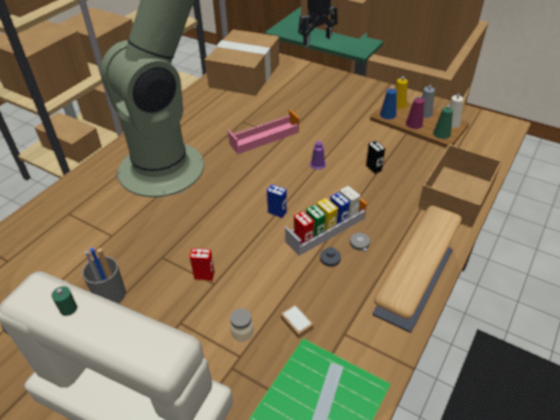

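Top view: the tray runs from its orange end (222,152) to (300,190). From the orange end, the row is white, blue, yellow, green, red. The new blue box is at (264,225) and the new red box at (377,239). I'll drag boxes along the tray by gripping their narrow faces.

```bash
cat > h.py <<'E'
from workcell import *
import cv2, numpy as np
def cloud(c):
    v,u=np.mgrid[:420,:560]; d=c["range_z"]
    p=np.stack([(u-c["cx"])/c["fx"]*d,-(v-c["cy"])/c["fy"]*d,-d,np.ones_like(d)],-1)
    return (p@np.asarray(c["cam_to_world"]).T)[...,:3]
def masks(c):
    h,s,v=[x.astype(int) for x in cv2.split(cv2.cvtColor(c["image"],cv2.COLOR_BGR2HSV))]
    return dict(red=((h<6)|(h>172))&(s>150)&(v>70),blue=(h>105)&(h<130)&(s>120)&(v>60),yellow=(h>23)&(h<34)&(s>130)&(v>90),
      green=(h>50)&(h<85)&(s>110),orange=(h>6)&(h<17)&(s>200)&(v>120))
def comps(c,P,name,zlo,zhi,box=((300,900),(-350,350))):
    "blobs of a colour whose points lie between zlo and zhi; minAreaRect in world of each"
    m=masks(c)[name]; (x0,x1),(y0,y1)=box
    m=m&(P[...,0]>x0)&(P[...,0]<x1)&(P[...,1]>y0)&(P[...,1]<y1)&(P[...,2]>zlo)&(P[...,2]<zhi)
    n,l=cv2.connectedComponents(cv2.morphologyEx(m.astype(np.uint8),cv2.MORPH_CLOSE,np.ones((5,5))),connectivity=8)
    out=[]
    for i in range(1,n):
        q=P[(l==i)&(P[...,2]>zlo)&(P[...,2]<zhi)]
        if len(q)>25: out.append((len(q),cv2.minAreaRect(q[:,:2].astype(np.float32)),q))
    return out
E
python3 - <<'E'
from h import *
for n in("top","scene"):
    c=dict(np.load(f"{n}0.npz")); P=cloud(c)
    for k,lo,hi in(("red",80,110),("blue",80,110),("yellow",80,110),("green",80,110),("orange",-5,70)):
        for a,r,q in comps(c,P,k,lo,hi,((350,850),(-400,250))): print(n,k,a,np.round(r[0],1),np.round(r[1],1),round(r[2],1),"med",np.round(np.median(q,0),1),"zmax",np.round(np.percentile(q[:,2],95),1))
    # tray: points 50..66 and 28..40 near the tray
    t=P[(P[...,0]>480)&(P[...,0]<700)&(P[...,1]>-150)&(P[...,1]<200)&(P[...,2]>8)]
    for lo,hi in((25,40),(52,66),(90,105)):
        q=t[(t[:,2]>lo)&(t[:,2]<hi)]; print(lo,len(q),np.round(cv2.minAreaRect(q[:,:2].astype(np.float32))[0],1),cv2.minAreaRect(q[:,:2].astype(np.float32))[1:])
    # table height check
    q=P[(P[...,0]>450)&(P[...,0]<480)&(P[...,1]>-100)&(P[...,1]<100)];print("table z",np.median(q[:,2]),q[:,2].std())
E
```

```text
top red 230 [548.7 -49.1] [29.6 51. ] 67.0 med [547.7 -49.4  96.4] zmax 101.1
top red 240 [ 387.2 -279.8] [48.8 30.9] 25.9 med [ 387.1 -278.7   90.3] zmax 94.3
top blue 227 [596.7  66.2] [30.1 50.6] 68.3 med [596.5  66.2  96.6] zmax 101.0
top blue 224 [425.3  16.4] [28.3 49.2] 89.9 med [426.4  15.1  91.1] zmax 94.3
top yellow 220 [579.1  26.4] [30.1 50.1] 67.2 med [578.1  25.1  96.6] zmax 100.2
top green 212 [564.3 -10. ] [30.  50.7] 66.2 med [562.5 -11.1  97. ] zmax 100.9
25 346 [611.5  13.4] ((230.6591339111328, 134.83489990234375), 67.64848327636719)
52 203 [578.8  27.2] ((238.01206970214844, 63.23157501220703), 67.72940063476562)
90 1133 [579.5  26.2] ((193.49810791015625, 52.558326721191406), 68.01101684570312)
table z 0.16148191864613182 4.902249609185313
scene red 120 [555.1 -48.2] [44.  50.9] 66.1 med [558.4 -62.   92.2] zmax 97.5
scene red 114 [ 391.7 -284. ] [48.6 29.9] 27.1 med [ 391.2 -291.    88.1] zmax 92.6
scene blue 70 [430.1   9.7] [48.6 29. ] 2.0 med [433.9   1.8  86.3] zmax 92.1
scene blue 93 [601.1  59. ] [29.7 47.5] 75.1 med [612.8  52.1  91.8] zmax 98.6
scene yellow 152 [581.3  19.8] [30.6 53.8] 70.2 med [586.1  16.4  94.6] zmax 98.3
scene green 68 [571.3 -26.2] [49.5 25.2] 9.3 med [583.5 -24.5  90.6] zmax 95.9
25 559 [623.1  -3.1] ((246.3995361328125, 128.5800323486328), 57.105682373046875)
52 318 [583.7  23.1] ((240.8075408935547, 60.061004638671875), 67.16130828857422)
90 834 [582.3  23.1] ((196.21835327148438, 54.32742691040039), 67.93275451660156)
table z 0.03656688738374214 23.92060555630111
```

```bash
cat >> h.py <<'E'
YAW=np.deg2rad(67.55)-np.pi/2
ex=np.array([np.cos(YAW),np.sin(YAW)]); ey=np.array([-np.sin(YAW),np.cos(YAW)])
def rot(a,p):
    "tool down with its closing line at angle a; the half turn that keeps the last joint nearest mid range"
    best=None
    for b in(a,a+np.pi):
        y=np.array([np.cos(b),np.sin(b),0]); z=np.array([0,0,-1.]); R=np.stack([np.cross(y,z),y,z],1)
        q=inverse_kinematics(p,R)
        if q is not None and (best is None or abs(q[6])<best[0]): best=(abs(q[6]),R)
    return best[1]
def over(xy,a,z):
    R=rot(a,[*xy,z]); movep([*xy,z],R); return R
def ft(s): s=s or read_state(); f=s["ft_force"]; return np.round([f[:2]@ex,f[:2]@ey,f[2]],1)
def pos(O): s=read_state(); d=s["eef_pos"][:2]-np.array(O); return np.round([d@ex,d@ey,s["eef_pos"][2]],1)
def slide(dx,dy,v,guard=None):
    p=np.array(read_state()["eef_pos"]); p[:2]+=dx*ex+dy*ey; return movel(p,max_speed=v,guard=guard)
E
python3 - <<'E'
from h import *
O=np.array([581,25.]); Y=O-0.6*ey
over(Y,YAW,150); print(read_state()["time"],read_state()["qpos"])
print(movel([*Y,50],max_speed=120,guard=15),pos(O))
clamp(); print(read_state()["finger_gap"],read_state()["gripper_force"],ft(None),pos(O))
for d in(1,-1,):
    print(slide(d*14,0,20,8),pos(O),ft(None))
print(read_state()["time"])
E
```

```text
2.4167 [-0.50890463  0.61606123  0.53097886  1.81258204 -0.41070211  0.82427494
 -0.16423598]
False [ 0.4 -0.5 50.6]
49.26817456613039 61.55774116516113 [-2.7 -0.1  7.5] [ 0.2 -0.4 50.6]
True [ 0.3 -0.4 50.6] [-1.6 -0.5  8.1]
True [-3.4 -0.5 50.6] [2.3 0.9 5.7]
4.4333
```

Run:
```python
from h import *
O=np.array([581,25.])
for d in(1,1,-1,-1):
    g=slide(d*10,0,12,8); p=pos(O);f=ft(None); wait(.2); print(d,g,p,f,pos(O),ft(None))
print(read_state()["time"])
```

```text
1 True [-3.3 -0.5 50.6] [-1.2 -0.7  7.9] [-3.3 -0.5 50.6] [-0.3  0.4  6.7]
1 True [-3.3 -0.5 50.6] [-1.3 -1.1  8.8] [-3.2 -0.5 50.6] [-2.4 -0.3  7.8]
-1 True [-3.3 -0.5 50.6] [-1.  -0.6  5.5] [-3.2 -0.5 50.7] [-1.4  0.5  5.6]
-1 True [-3.4 -0.5 50.6] [ 0.3 -0.4  4.4] [-3.4 -0.5 50.6] [-0.6  0.8  5.5]
6.35
```

Run:
```python
from h import *
O=np.array([581,25.])
def step(d):
    for i in range(9):
        slide(d,0,20); f=ft(None); print(d,pos(O)[:2],f)
        if -f[0]*d>11: break
step(1); step(-1)
print(read_state()["time"])
```

```text
1 [-3.3 -0.5] [-5.1 -1.1 10.8]
1 [-3.2 -0.5] [-5.9 -1.3 12. ]
1 [-3.2 -0.5] [-6.9 -0.7 11.5]
1 [-3.2 -0.5] [-6.7 -0.8 12.2]
1 [-3.2 -0.5] [-6.5  0.3 12. ]
1 [-3.2 -0.5] [-6.4 -0.6 11.3]
1 [-3.2 -0.5] [-6.4  0.1 12.4]
1 [-3.2 -0.5] [-6.1 -0.3 11. ]
1 [-3.2 -0.5] [-5.4 -0.5 12.4]
-1 [-3.5 -0.5] [4.8 0.2 2.1]
-1 [-3.5 -0.5] [ 6.8  0.9 -1.7]
-1 [-3.5 -0.6] [ 7.2  1.1 -2.2]
-1 [-3.5 -0.5] [ 7.   0.9 -2.4]
-1 [-3.5 -0.5] [ 7.1  1.2 -3.3]
-1 [-3.5 -0.5] [ 6.9  0.1 -2.1]
-1 [-3.5 -0.5] [ 7.5 -0.  -3. ]
-1 [-3.5 -0.5] [ 8.5  0.5 -2.7]
-1 [-3.5 -0.5] [ 7.9  0.2 -2.6]
10.85
```

Run:
```python
from h import *
O=np.array([581,25.])
p0=np.array(read_state()["eef_pos"])
p0[2]+=1.5; movel(p0,max_speed=30); print(pos(O),ft(None))
p0=np.array(read_state()["eef_pos"])
def sweep(off):
    for o in off:
        p=p0.copy(); p[:2]+=o*ex; movel(p,max_speed=30); f=ft(None); print(o,pos(O),f)
        if abs(f[0])>16: break
sweep([1,2,3,4,5,6,7,8,9]); 
sweep([3,1,-1,-2,-3,-4,-5])
print(read_state()["time"])
```

```text
[-3.4 -0.6 52.2] [ 1.6 -1.   0.4]
1 [-2.8 -0.6 52. ] [ 0.1 -0.2 -1.3]
2 [-1.4 -0.6 52.2] [ 0.4  0.4 -1.2]
3 [-0.4 -0.6 52.2] [-0.4  0.6 -1.2]
4 [ 0.6 -0.6 52.2] [ 0.5  0.7 -0.6]
5 [ 1.6 -0.6 52.2] [ 0.3  0.5 -1.6]
6 [ 2.6 -0.6 52.2] [-0.4  0.1 -0.5]
7 [ 2.7 -0.6 52. ] [-5.4 -0.2  2.2]
8 [ 2.8 -0.6 51.9] [-10.1   0.3   5.6]
9 [ 2.8 -0.6 51.7] [-14.9  -0.3   7.3]
3 [-0.2 -0.5 52.3] [ 0.   0.1 -1. ]
1 [-2.4 -0.6 52.2] [-0.4  0.4 -0.6]
-1 [-3.5 -0.6 52.4] [ 4.3 -0.9 -3.2]
-2 [-3.6 -0.7 52.6] [ 9.8  0.4 -6.7]
-3 [-3.7 -0.7 52.7] [ 15.1   0.6 -10. ]
-4 [-3.8 -0.7 52.9] [ 19.3  -0.  -12.6]
14.95
```

```bash
sed -i 's/^def pos(O)/O=np.array([581,25.])-0.4*ex\ndef at(y,x=0): return O+x*ex+y*ey\ndef go(y,z,v=60,x=0): movel([*at(y,x),z],max_speed=v)\ndef pos(O=O)/' h.py
python3 - <<'E'
from h import *
go(-0.6,52,40)
for y in(-38,-40,-42,-44): go(y,52,40); f=ft(None); print(y,pos(),f)
print(read_state()["time"])
go(pos()[1],50.8,40); print(pos(),ft(None))
open_gripper(); print(ft(None),pos())
p=read_state()["eef_pos"]; movel([p[0],p[1],150],max_speed=150)
B=np.array([427.3,14.4]); over(B,0.0,150); print(read_state()["qpos"])
print(read_state()["time"])
c=camera("top"); cv2.imwrite("pics/top1.png",c["image"]); P=cloud(c)
for k in("blue","yellow","green","red","orange"):
    for a,r,q in comps(c,P,k,80,110,((350,850),(-400,250))): print(k,a,np.round(r[0],1),np.round(r[1],1),round(r[2],1),"tray",np.round([(r[0]-O)@ex,(r[0]-O)@ey],1))
E
```

```text
-38 [  0.  -37.9  52. ] [-1.   0.6 -1.4]
-40 [ -0.  -39.   52.1] [ 0.   4.4 -0.5]
-42 [ -0.  -39.1  52.3] [-1.3 14.9  1.1]
-44 [ -0.1 -39.2  52.5] [-1.5 24.8  2.4]
17.1083
[ -0.  -39.   50.8] [-0.1  4.7 -2.1]
[-0.2 -0.4 -0.3] [  0.  -39.4  50.8]
[-0.54226053  0.3789336   0.46395267  2.19334037 -0.28656614  0.62602719
  0.12735029]
19.2583
blue 228 [596.7  66.5] [30.4 49.8] 67.5 tray [-0.9 44.3]
yellow 218 [565.1  -9.4] [29.4 49.6] 67.8 tray [ -1.1 -37.9]
green 138 [555.1 -37.1] [27.8 45.3] 66.1 tray [  0.2 -67.2]
red 116 [543.7 -65.3] [28.7 49.3] 67.9 tray [  0.4 -97.7]
red 240 [ 386.9 -279.6] [49.1 30.9] 25.9 tray [ -62.6 -355.6]
```

Run:
```python
from h import *
B=np.array([426.3,15.4])
movel([*B,44],max_speed=120); clamp(); s=read_state(); print(s["finger_gap"],s["gripper_force"],s["eef_pos"],ft(s))
movel([*B,170],max_speed=150); s=read_state(); print("lifted",s["finger_gap"],s["gripper_force"],ft(s))
over(at(2),YAW,170); print(pos())
go(2,104,120); go(2,60,80); print(pos(),ft(None))
for z in(54,52,51,50): 
    go(2,z,40); f=ft(None); print(pos(),f)
    if f[2]>6: break
print(read_state()["time"],read_state()["finger_gap"])
c=camera("top"); cv2.imwrite("pics/top2.png",c["image"][120:220,190:340].repeat(4,0).repeat(4,1))
c=camera("scene"); cv2.imwrite("pics/sc2.png",c["image"][140:300,200:420].repeat(3,0).repeat(3,1))
```

```text
49.41936174184352 59.00570333003998 [426.64218322  15.51825333  44.56919878] [-1.  -0.3 13.8]
lifted 49.47650712234633 61.63204908370972 [ 0.1  0.8 -1.2]
[ -0.5   1.3 168.7]
[ 0.2  1.9 60. ] [ 0.3 -0.3 -1. ]
[-0.   2.  53.9] [-0.  -0.3 -1. ]
[-0.  2. 52.] [-0.4  0.2 -1.4]
[ 0.  2. 51.] [ 0.6  0.4 -0.8]
[ 0.2  2.1 50.6] [-3.4 -1.7 12. ]
24.875 49.508769139727626
```

View pics/sc2.png

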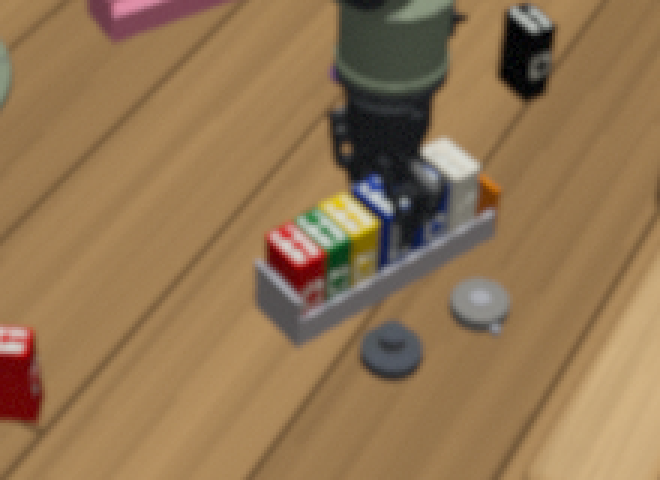

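The new blue box is on the tray floor, between the blue box in the row and the yellow one (crop around (375,225)). Next I push it toward orange, then drag red, green and yellow up behind it.

Run:
```python
from h import *
go(2,51.2,40)
for y in(36,40,42): go(y,51.2,50); f=ft(None); print(y,pos(),f)
y=pos()[1]; go(y,50.8,40); open_gripper(); print(pos(),ft(None))
go(y,150,150)
over(at(-98),YAW,150); go(-98,50,120); clamp(); print(pos(),ft(None),read_state()["finger_gap"])
go(-98,51.5,40)
for y in(-55,-50,-48): go(y,51.5,50); f=ft(None); print(y,pos(),f)
y=pos()[1]; go(y,50.8,40); open_gripper(); go(y,150,150)
A=np.deg2rad(25.9); over([388,-280.8],A,150); print(read_state()["time"],read_state()["qpos"])
c=camera("top"); cv2.imwrite("pics/top3.png",c["image"][120:260,190:400].repeat(3,0).repeat(3,1)); P=cloud(c)
for k in("blue","yellow","green","red","orange"):
    for a,r,q in comps(c,P,k,80,110,((350,850),(-400,250))): print(k,a,np.round(r[0],1),np.round(r[1],1),round(r[2],1),"tray",np.round([(r[0]-O)@ex,(r[0]-O)@ey],1))
```

```text
36 [-0.1 36.  51.2] [-0.  1. -1.]
40 [ 0.1 39.3 51.2] [-0.5 -4.2 -0.5]
42 [ 0.  39.4 51.2] [ -2.5 -15.5   5.9]
[ 0.  39.6 50.8] [0.1 0.7 0.1]
[  0.2 -97.8  50.5] [-1.5  0.4  7.3] 48.96026396379122
-55 [ -0.  -55.1  51.5] [ 0.6  0.5 -0.9]
-50 [ -0.  -50.2  51.5] [ 0.7 -3.7 -1. ]
-48 [ -0.2 -50.1  51.5] [ -2.5 -13.8   4. ]
34.5417 [ 0.22850005  0.43698826  0.35393089  2.06656519 -0.23683491  0.67638421
  1.18937027]
blue 429 [600.3  77. ] [58.5 50.8] 66.2 tray [-1.6 55.5]
yellow 218 [582.2  35.5] [30.1 49.1] 68.3 tray [-2.5 10.2]
green 202 [570.8   7.5] [28.4 49.7] 66.8 tray [ -2.3 -20. ]
red 233 [560. -21.] [30.3 49.6] 67.1 tray [ -1.4 -50.5]
red 174 [ 387.  -279.4] [48.8 30.2] 24.9 tray [ -62.7 -355.4]
```

View pics/top3.png

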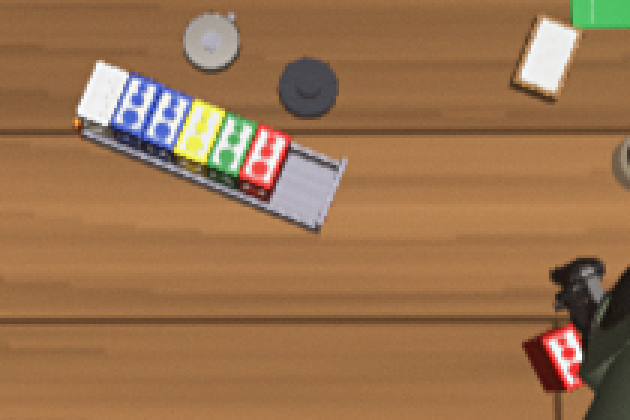

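The row W, B, B, Y, G, R is closed up to the orange end, and the free slot (310,180) is at the bare end. The red box goes in there.

Run:
```python
from h import *
B=np.array([387.3,-280]); 
movel([*B,44],max_speed=120); clamp(); s=read_state(); print(s["finger_gap"],s["gripper_force"],s["eef_pos"],ft(s))
movel([*B,170],max_speed=150); print("lifted",read_state()["finger_gap"])
over(at(-88),YAW,170); go(-88,104,120); go(-88,60,80); print(pos(),ft(None))
for z in(54,52,51,50): 
    go(-88,z,40); f=ft(None); print(pos(),f)
    if f[2]>6: break
go(-88,51.2,40)
for y in(-82,-80,-78,-77): 
    go(y,51.2,50); f=ft(None); print(y,pos(),f)
    if f[1]<-14: break
y=pos()[1]; go(y,50.8,40); open_gripper(); go(y,150,150); over([430,-200],YAW,250); print(read_state()["time"])
c=camera("top"); cv2.imwrite("pics/top4.png",c["image"][120:260,190:400].repeat(3,0).repeat(3,1)); P=cloud(c)
for k in("blue","yellow","green","red"):
    for a,r,q in comps(c,P,k,80,110,((350,850),(-400,250))): print(k,a,np.round(r[1],1),round(r[2],1),"tray",np.round([(r[0]-O)@ex,(r[0]-O)@ey],1),np.median(q[:,2]))
c=camera("scene"); cv2.imwrite("pics/sc4.png",c["image"][140:300,200:420].repeat(3,0).repeat(3,1))
```

```text
49.3591005216758 60.32376766204834 [ 387.59462012 -280.12616682   44.51061582] [-0.3  0.1  8.8]
lifted 49.488307575819945
[  0.1 -88.2  60. ] [ 0.4 -1.3 -1.7]
[ -0.1 -88.   53.9] [-0.2 -0.2 -0.4]
[ -0. -88.  52.] [ 0.1 -0.1 -0.8]
[  0. -88.  51.] [-0.2 -0.5 -1.7]
[  0.2 -88.   50.5] [-2.4  0.2 12.7]
-82 [ -0.1 -81.5  51. ] [-0.9 -0.3 -1.2]
-80 [ -0.  -79.9  51.2] [-0.1 -0.5 -0.5]
-78 [ -0.1 -78.9  51.2] [ 0.5 -6.   0.8]
-77 [ -0.2 -78.9  51.2] [ -1.5 -10.9   2.7]
44.2833
blue 424 [57.9 50.2] 67.6 tray [-2.2 55.6] 96.77709226128331
yellow 218 [29.4 51.3] 68.3 tray [-2.5  9.9] 96.96755002027885
green 201 [28.2 49.6] 66.9 tray [ -2.7 -19.6] 96.7190081369863
red 464 [59.9 51.2] 68.6 tray [ -1.3 -65.4] 96.43037635346002
```

View pics/top4.png

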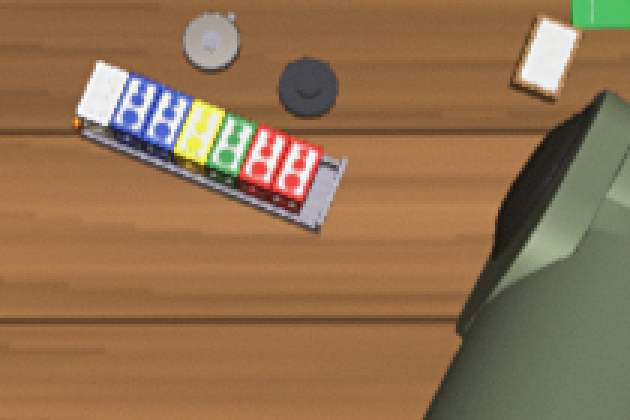

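View pics/sc4.png

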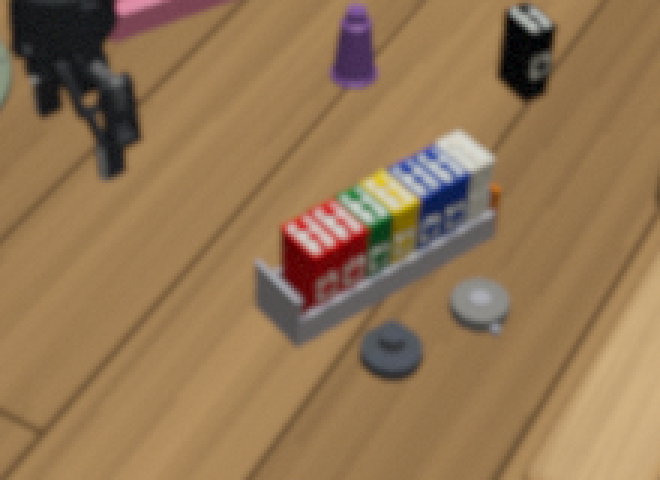

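Both views show all seven boxes upright and packed tight against the orange end, with the pairs together (red at (275,165), blue at (150,110)). The bystanders in view have not moved and the arm is clear.

```bash
python3 -c "
from workcell import *
print(finish_job())"
```

```text
the job is handed in; nothing more can be done
None
```

I filed the new red and blue boxes beside their own colours, closed the row up tight against the orange end, and handed the job in at about 44 s of the 72 s allowed; no verdict was returned.

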